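Fill the seedling tray, one pellet per cell

ROBOT

A 6-joint arm with a two-finger parallel gripper is mounted at the origin on the work surface. World frame = base frame: x ahead of the robot, y to its left, z up, the work surface at z = 0. Lengths are in m, angles in rad, forces in N, time in s.
With the tool pointing down it reaches from about 0.35 to 1 m from the base axis. Payload 7.1 kg.
Tool frame: the origin (TCP) lies at the very end of the fingers, on their centre line; the grasp point (between the pads) lies 19 mm behind it; z points along the fingers, y is the line along which they close (so a half turn about z gives the same grasp; the last joint's range is limited). The gripper opens to 85 mm and grips with 20 to 120 N. Pads are 22 mm wide; open, the fingers measure 114 mm over their backs; the gripper's body (76 mm by 85 mm) begins 54 mm behind the grasp point. The pads swing forward as they close: fully open they stand 13 mm farther back than shut.
Start: joints at [1.119, 0.423, 1.63, -0, 1.089, -0.019], TCP at [0.262, 0.567, 0.231] pointing down, gripper open.
Joint ranges: [-3, 3], [-0.9, 2.11], [0.09, 2.58], [-1.31, 4.45], [0.11, 2.69], [-2.54, 2.54]. Speed limits (rad/s): [2.39, 2.39, 3.01, 3.14, 3.14, 3.14].

INTERFACE

Orientations are given as [roll, pitch, yaw] about the fixed x, y, z axes, in that order (R = Rz(yaw) Ry(pitch) Rx(roll)).
In Python, from cell import ctrl, capture, finder gives the robot as it stands.
- The arm moves only by the tool send_rows, never from a script. Its argument "moves" is a list of rows, each a list of 3 entries, a list of its own where there are three numbers: the turn, a rotation vector about the world's x, y, z as a fraction of full scale, then the shift along the world's x, y, z as a fraction of full scale, then the opening in per cent of the stroke, from 0 (shut) to 100 (fully open). In form: [[[rx, ry, rz], [tx, ty, tz], fingers], ...]. A call has 1 to 12 rows; each row is the pose to reach, as a shift and turn from the pose commanded when the call began; what a row does not reach only later rows make up. Full scale, the value 1, is 200 mm for a shift and pi/2 rad for a turn. A row lasts 1/12 s, in which the tool goes at most 41.7 mm and 7.16 degrees, less where a joint would pass 70% of its speed; a pose out of reach is approached as far as the arm can. A call with a number of a shift or a turn outside -1 to 1 is refused whole. A call with a gripper value outside its range is refused whole. The fingers move at their own pace and stop on an object; "force" is the grip in N (left out, the last holds). Time passes only in rows, so rows that repeat a pose let the fingers close. It gives the time, the measured TCP pose, the force, the opening and the grip force at its end, in the units of the state.
- ctrl.read_state(): the state, without advancing time (a new reading comes with each control period).
- capture(name): name is "scene" or "side" or "wrist"; returns a dict with "img" (400x640x3 uint8, red, green, blue), "z_map" (400x640 float32, m along the optical axis (not along the pixel's ray), 0 where there is no reading), "fx", "fy", "cx", "cy" (pixels), "R" (3x3) and "t" (3): a world point X has camera coordinates R X + t; the wrist camera has in their place "T_tool_cam" (4x4, takes a point from camera to tool coordinates, whose origin is the TCP and whose axes are the flange's). Camera axes: x right, y down, z forward; pixel columns grow to the right and rows downward; lengths in m; the calibration is good to about 2 mm. A picture is of the moment at which its call begins: read the wrist's pose just before it.
- ctrl.job_done(): hands the job in; it is judged then, once.
Trained networks look in the newest picture that a camera, given by its name, has taken for a name from the list of things; names that differ only in an ending like _2 or _b are one class to them, and where a whole thing is asked for, a point or a joint stands for the part that bears it (a point fixed in the world has none). Each returns a list of dicts, best first, with "p" (0 to 1); they miss things now and then, are a little off and sometimes report something else, mostly with a low value. They report only what shows in the picture. A call takes as long as a camera call.
- finder.regions_of(camera, name): "region" (400x640 bool, what is visible of it) and "bbox" ([centre column, centre row, width, height] in pixels, round what is visible of it).
- finder.place_of(camera, name): "position" ([column, row] in pixels: a listed point, or the origin of a listed thing).
The state is a dict: "time_s": time; "joint_pos": joint angles; "joint_velocities": joint speeds; "tau": joint torques, N m; "tool_pos": TCP position; "orientation": TCP orientation; "wrist_force": force on the tool from outside, world axes, zero at the start; "moment": the same for the moment, N m; "grip_width": opening from 0.0 (shut) to 1.0 (fully open); "finger_force": force on a finger pad.
Only numpy, scipy, OpenCV 4.12 (cv2) and the standard library are available. Lean on these libraries where they do the work, as an engineer would, in place of code of your own. Each camera call takes 0.05 s, during which the arm holds its last target. There are 200 camera calls.

TASK

Slide the clear cover fully open by its tab, then slide the three loose round pellets across the mat, without lifting them off it, so that each drops into an empty cell of its own; leave the pellet that is already in a cell. Finally slide the cover fully shut over the four filled cells, leaving everything else on the shelf undisturbed.

Things in the scene. Friction and masses are not known exactly. Their poses are not given: they have to be found in the camera images.
- station: fixed seedling station; origin on the table under the middle of the row of four cells. x runs from the loading ledge across the cells to the rear, y along the row, z up. Cells fill x = -33 to 33 mm, centres at y = -99, -33, 33, 99 mm, rims 30 mm above the table. Behind them a flat base to x = 118 mm, 26 mm high; side rails 32 mm high at y = +-132 to +-144 mm
- mat_mid (a point): middle of the top of the pale grey silicone mat on the station's loading ledge: flat, 31.5 mm above the table, 122 mm along the station's x (x = -155 to -33 mm, up to the cells) and 350 mm along y. No wall or lip stands above mat or cell rims except the cover
- cover (a joint): the flat clear cover (70 x 286 x 4 mm, aluminium edges, underside 32.5 mm above the table) that slides over the cells: 0 m = fully shut over all cells, 0.080 m = fully open at its stop behind the cells; opens along the station's +x. Friction about 2 N, stays where it is left; hard stops at both ends
- cover_tab (a point): centre of the top of the cover's black upright tab, 12 mm thick along the station's x, 80 mm long along its y, standing 26 mm above the cover's top (its top is 62.5 mm above the table); at cover = 0 it lies at x = -8 mm, y = 0 of the station and moves with the cover
- seat_a (a point): point at the middle of one of the four square black cells, 22.5 mm above the table: where the centre of a pellet lies when it rests flat in the middle of that cell. Cell: 54 x 54 mm inside, 12.5 mm deep from rim (30 mm) to floor (17.5 mm above the table), walls 6 mm. Which cell stands where in the row varies
- seat_b (a point): point at the middle of one of the four square black cells, 22.5 mm above the table: where the centre of a pellet lies when it rests flat in the middle of that cell. Cell: 54 x 54 mm inside, 12.5 mm deep from rim (30 mm) to floor (17.5 mm above the table), walls 6 mm. Which cell stands where in the row varies
- seat_c (a point): point at the middle of one of the four square black cells, 22.5 mm above the table: where the centre of a pellet lies when it rests flat in the middle of that cell. Cell: 54 x 54 mm inside, 12.5 mm deep from rim (30 mm) to floor (17.5 mm above the table), walls 6 mm. Which cell stands where in the row varies
- seat_d (a point): point at the middle of one of the four square black cells, 22.5 mm above the table: where the centre of a pellet lies when it rests flat in the middle of that cell. Cell: 54 x 54 mm inside, 12.5 mm deep from rim (30 mm) to floor (17.5 mm above the table), walls 6 mm. Which cell stands where in the row varies
- pellet_a_center (a point): centre of a loose rigid brown pellet, a flat round disc 42 mm in diameter and 10 mm high, about 20 g, that starts flat on the mat; either face may be up
- pellet_b_center (a point): centre of a loose rigid brown pellet, a flat round disc 42 mm in diameter and 10 mm high, about 20 g, that starts flat on the mat; either face may be up
- pellet_c_center (a point): centre of a loose rigid brown pellet, a flat round disc 42 mm in diameter and 10 mm high, about 20 g, that starts flat on the mat; either face may be up
- pellet_d_center (a point): centre of an identical pellet (42 mm diameter, 10 mm high) that already lies in one of the four cells
- pellet_a: the disc of point pellet_a_center; origin at the centre of its underside at the start, z along its axis
- pellet_b: the disc of point pellet_b_center; origin at the centre of its underside at the start, z along its axis
- pellet_c: the disc of point pellet_c_center; origin at the centre of its underside at the start, z along its axis
- pellet_d: the disc of point pellet_d_center; origin at the centre of its underside at the start, z along its axis
- pot_foot: bystander: square terracotta block 34 x 34 x 16 mm on one end of the mat, origin under its centre
- steel_ring: bystander: steel ring 34 mm outside, 20 mm inside, 10 mm high, on the other end of the mat, origin under its centre
- canister: bystander: square glass canister 90 x 90 mm, 132 mm high with its screw lid, origin under its centre
- dispenser: bystander: red press-button dispenser, 72 mm diameter, 156 mm high, origin under its centre
- bowl: bystander: clay bowl 120 mm diameter, 50 mm high, origin under its centre
- scoop: bystander: steel scoop 176 mm long, 52 mm wide, 30 mm high, lying; origin under the back of its pan
- pot: bystander: small clay pot 70 mm diameter, 65 mm high, origin under its centre
- brush: bystander: hand brush lying near the far edge, origin under its middle

How it is judged:
By the outcome, as a careful person would: the job done as asked, in the order asked, and still so for the second after the job is handed in, with the robot touching nothing.
It also fails if it takes over 69 s, if anything falls off the work surface, if the arm or the gripper's body presses on something with over 40 N, if the wrist force passes 120 N, or if a joint passes its speed limit or range.

## Working session

There is one attempt and no reset: what is moved stays moved. The work goes in short steps, Python scripts to look and compute and a tool call to move; the robot and the scene stay as the last step left them, time stands still between calls to the robot, and variables do not carry over. Pictures are saved under pics/ and viewed, at most 10 in all, crops included, and the job is handed in when it is done.

Besides the shell and the picture viewer there is one more tool, called as name([rows], argument=value, ...), one row to a line, values as JSON. send_rows: Moves the arm, as the interface text tells. Shift numbers are shares of 200 mm and turn numbers shares of pi/2 rad, none past 1 either way. Its arguments: {"type":"object","properties":{"moves":{"type":"array","items":{"type":"array"}},"force":{"type":"number"}},"required":["moves"]}

```bash
ls; mkdir -p pics; cat > h.py <<'E'
import numpy as np, cv2
from cell import ctrl, capture, finder
def unproj(c,u,v,z=None,plane=None):
    r=np.array([(u-c['cx'])/c['fx'],(v-c['cy'])/c['fy'],1.0])
    R,t=np.array(c['R']),np.array(c['t'])
    d=R.T@r;o=-R.T@t
    if plane is not None: return o+d*(plane-o[2])/d[2]
    return o+d*z
def save(c,n): cv2.imwrite('pics/'+n,cv2.cvtColor(c['img'],cv2.COLOR_RGB2BGR))
E
python3 - <<'E'
from h import *
s=ctrl.read_state();print(s)
H={'mat_mid':.0315,'cover_tab':.0625,'seat_a':.0225,'pellet_a_center':.0365,'pot_foot':.0315,'steel_ring':.0315,'station':0,'canister':0,'dispenser':0,'bowl':0,'scoop':0,'pot':0,'brush':0}
for n in ['scene','side']:
    c=capture(n);save(c,n+'0.png')
    for k,h in H.items():
        for d in finder.place_of(n,k)[:5]:
            u,v=d['position'];print(n,k,round(d['p'],2),int(u),int(v),np.round(unproj(c,u,v,plane=h),4))
E
```

```text
pics
{'time_s': 0.0, 'joint_pos': array([ 1.11898580e+00,  4.23838797e-01,  1.63074896e+00, -2.75718675e-05,
        1.08860829e+00, -1.89841123e-02]), 'joint_velocities': array([ 0.00127667,  0.00154827,  0.00101427, -0.00058792,  0.00029843,
       -0.00175144]), 'tau': array([ 3.35765333e-03, -5.57378948e+01, -2.81743473e+01,  4.94983306e-05,
        7.47565617e-03, -3.04296611e-05]), 'tool_pos': array([0.26186826, 0.56685142, 0.23052381]), 'orientation': array([-3.13998909e+00, -6.03380857e-06,  2.70877904e+00]), 'wrist_force': array([-0.0057969 ,  0.31824926, -0.76824097]), 'moment': array([-0.02169524,  0.01883485,  0.00750782]), 'finger_force': 0.0, 'grip_width': 0.9981842247357221}
scene mat_mid 0.66 291 222 [ 0.5326 -0.0735  0.0315]
scene cover_tab 0.7 320 221 [ 0.6287 -0.0583  0.0625]
scene seat_a 0.71 283 214 [ 0.487  -0.0476  0.0225]
scene seat_a 0.58 312 237 [ 0.6197 -0.0953  0.0225]
scene seat_a 0.54 300 250 [ 0.6144 -0.1558  0.0225]
scene seat_a 0.51 332 208 [0.6108 0.0497 0.0225]
scene seat_a 0.45 319 223 [ 0.6081 -0.0329  0.0225]
scene pellet_a_center 0.44 268 234 [ 
[... 1580 characters left out ...]
.    ]
side station 0.5 406 133 [ 0.4754 -0.4425 -0.    ]
side station 0.46 327 190 [ 0.6375 -0.1218  0.    ]
side station 0.45 381 187 [ 0.4967 -0.1829  0.    ]
side canister 0.79 314 387 [0.5014 0.4051 0.    ]
side dispenser 0.86 233 354 [0.6811 0.3908 0.    ]
side bowl 0.71 407 132 [ 0.4735 -0.4495  0.    ]
side scoop 0.66 359 122 [ 0.6304 -0.4511  0.    ]
side scoop 0.52 359 228 [ 0.5192 -0.0175  0.    ]
side scoop 0.48 355 229 [ 0.5281 -0.0121  0.    ]
side scoop 0.17 405 131 [ 0.4805 -0.4515  0.    ]
side pot 0.88 365 385 [0.407  0.3699 0.    ]
side brush 0.93 244 226 [0.8005 0.0659 0.    ]
side brush 0.64 358 228 [ 0.5203 -0.0186  0.    ]
side brush 0.23 364 387 [0.4061 0.3746 0.    ]
```

```bash
python3 - <<'E'
from h import *
a=cv2.imread('pics/scene0.png')[120:360,180:440];b=cv2.imread('pics/side0.png')[120:360,220:480]
cv2.imwrite('pics/v1.png',np.vstack([cv2.resize(np.hstack([a,b]),(800,369),interpolation=cv2.INTER_CUBIC)]))
w=capture('wrist');print(w['T_tool_cam'],w['fx'],w['cx'],w['cy'])
E
```

```text
[[-5.94306861e-04 -9.45348100e-01 -3.26062289e-01  8.49135393e-02]
 [ 9.99999809e-01 -6.16905076e-04 -3.40938123e-05  3.39481581e-04]
 [-1.68918960e-04 -3.26062247e-01  9.45348287e-01 -1.42746368e-01]
 [ 0.00000000e+00  0.00000000e+00  0.00000000e+00  1.00000000e+00]] 300.8996812323802 319.76597185102275 201.71804928941864
```

View pics/v1.png

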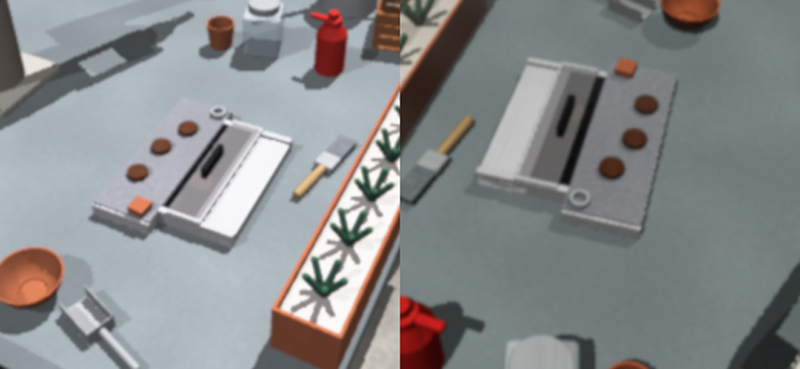

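send_rows([
  [[0,0,0.07],[0.1,-0.2,0.2],50],
  [[0,0,0.14],[0.17,-0.4,0.4],50],
  [[0,0,0.21],[0.24,-0.6,0.6],50],
  [[0,0,0.276],[0.3,-0.8,0.6],50],
  [[0,0,0.276],[0.36,-1,0.6],50],
])

```text
time_s: 1.87
tool_pos: [0.3223, 0.4076, 0.3448]
orientation: [3.138, 0.003, -3.134]
wrist_force: [2.1, 0.2, 0.1]
grip_width: 0.499
finger_force: 0.0
```

send_rows([
  [[0,0,0],[0.06,-0.2,0],50],
  [[0,0,0],[0.12,-0.4,0],50],
  [[0,0,0],[0.18,-0.6,0],50],
  [[0,0,0],[0.24,-0.8,0],50],
  [[0,0,0],[0.3,-1,0],50],
])

```text
time_s: 2.28
tool_pos: [0.3813, 0.2062, 0.3423]
orientation: [3.141, 0.001, -3.14]
wrist_force: [0.8, 0.1, 0.8]
grip_width: 0.502
finger_force: 0.0
```

send_rows([
  [[0,0,0],[0.06,-0.2,0],50],
  [[0,0,0],[0.12,-0.4,0],50],
  [[0,0,0],[0.18,-0.6,0],50],
  [[0,0,0],[0.24,-0.8,0],0],
  [[0,0,0],[0.3,-1,0],0],
  [[0,0,0],[0.3,-1,0],0],
  [[0,0,0],[0.3,-1,0],0],
])

```text
time_s: 2.87
tool_pos: [0.4416, 0.006, 0.342]
orientation: [3.142, 0.0, 3.137]
wrist_force: [-0.8, 0.5, 0.1]
grip_width: 0.003
finger_force: 0.0
```

```bash
cat >> h.py <<'E'
from scipy.spatial.transform import Rotation as Ro
def wrist():
    s=ctrl.read_state();c=capture('wrist')
    T=np.eye(4);T[:3,:3]=Ro.from_euler('xyz',s['orientation']).as_matrix();T[:3,3]=s['tool_pos']
    M=np.linalg.inv(T@np.array(c['T_tool_cam']));c['R']=M[:3,:3];c['t']=M[:3,3];return c
def look(names,c,H={'mat_mid':.0315,'cover_tab':.0625,'seat_a':.0225,'pellet_a_center':.0365,'pot_foot':.0315,'steel_ring':.0315,'station':0}):
    for k in names:
        for d in finder.place_of('wrist',k)[:5]:
            u,v=d['position'];print(k,round(d['p'],2),int(u),int(v),np.round(unproj(c,u,v,plane=H[k]),4))
E
python3 - <<'E'
from h import *
c=wrist();save(c,'w1.png');look(['mat_mid','cover_tab','seat_a','pellet_a_center','pot_foot','steel_ring','station'],c)
E
```

```text
mat_mid 0.78 278 201 [ 0.5121 -0.059   0.0315]
cover_tab 0.72 275 270 [ 0.6191 -0.0661  0.0625]
seat_a 0.93 337 249 [0.6028 0.0355 0.0225]
seat_a 0.88 299 251 [ 0.6068 -0.029   0.0225]
seat_a 0.56 260 252 [ 0.6091 -0.0966  0.0225]
seat_a 0.54 219 257 [ 0.6172 -0.1676  0.0225]
pellet_a_center 0.62 226 193 [ 0.4964 -0.1399  0.0365]
pot_foot 0.31 261 254 [ 0.6079 -0.0923  0.0315]
steel_ring 0.54 369 224 [0.5526 0.0882 0.0315]
station 0.67 260 255 [ 0.6263 -0.1023  0.    ]
station 0.6 283 247 [ 0.6101 -0.0602  0.    ]
```

View pics/w1.png

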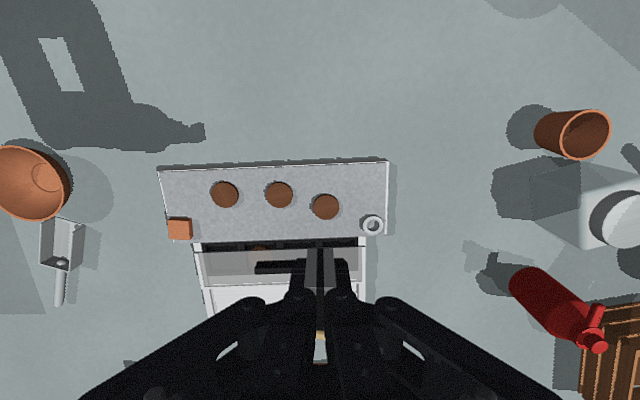

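```bash
cat >> h.py <<'E'
def brown(c,plane=.0415,amin=80):
    hsv=cv2.cvtColor(c['img'],cv2.COLOR_RGB2HSV)
    m=cv2.inRange(hsv,(0,70,30),(20,255,190));m=cv2.morphologyEx(m,cv2.MORPH_OPEN,np.ones((3,3)))
    n,l,st,ce=cv2.connectedComponentsWithStats(m);out=[]
    for i in range(1,n):
        if st[i,4]>amin:
            p=unproj(c,*ce[i],plane=plane)
            print('brown',st[i],np.round(ce[i]),np.round(p,4));out.append(p)
    return out
E
python3 - <<'E'
from h import *
c=wrist();brown(c,amin=20)
for n,k in (('mat','mat_mid'),('tab','cover_tab')):
    r=finder.regions_of('wrist',k)
    if r:
        m=r[0]['region'];print(n,r[0]['p'],r[0]['bbox'],m.sum())
for p in [(157,169),(388,160),(386,236)]: print(p,unproj(c,*p,plane=.0315))
g=c['img'].astype(float).mean(2)
# mat near edge: bright lip at top; find strongest vertical gradients
E_=[]
for u in range(175,380,6):
    col=g[140:190,u];v=140+np.argmax(np.abs(np.diff(col)));E_.append(unproj(c,u,v+.5,plane=.0315)[:2])
E_=np.array(E_);l=cv2.fitLine(E_.astype(np.float32),cv2.DIST_HUBER,0,.001,.001).ravel();print(l)
cr=c['img'][145:330,140:400];cv2.imwrite('pics/w2.png',cv2.cvtColor(cv2.resize(cr,None,fx=3,fy=3,interpolation=cv2.INTER_CUBIC),cv2.COLOR_RGB2BGR))
E
```

```text
brown [ 531  113   76   47 2735] [570. 135.] [0.4063 0.3718 0.0415]
brown [   0  143   68   76 3823] [ 29. 182.] [ 0.4791 -0.4338  0.0415]
brown [209 182  27  25 538] [222. 194.] [ 0.4972 -0.141   0.0415]
brown [264 182  26  26 527] [277. 194.] [ 0.4978 -0.0567  0.0415]
brown [311 195  26  25 511] [323. 207.] [0.5182 0.0156 0.0415]
brown [165 216  25  22 343] [178. 226.] [ 0.5511 -0.2179  0.0415]
brown [250 245  12   5  48] [256. 247.] [ 0.5892 -0.0955  0.0415]
brown [524 269   7   8  36] [527. 272.] [0.6348 0.3615 0.0415]
brown [550 293   5   6  22] [552. 296.] [0.6819 0.4161 0.0415]
brown [512 296   9   7  35] [516. 299.] [0.6895 0.3548 0.0415]
brown [565 302  21  15 177] [576. 309.] [0.7094 0.4657 0.0415]
brown [ 574  303   66   97 4970] [612. 357.] [0.8203 0.5646 0.0415]
brown [592 305   8   6  35] [595. 308.] [0.7073 0.4987 0.0415]
brown [558 309   5   7  29] [560. 312.] [0.717  0.4386 0.0415]
brown [585 314  11  14 100] [590. 320.] [0.734  0.4969 0.0415]
brown [542 316  12  12  61] [548. 320.] [0.7351 0.4219 0.0415]
brown [316 331   9   5  35] [320. 333.] [0.7634 0.0109 0.0415]
brown [550 331  17  11  75] [558. 336.] [0.771  0.4493 0.0415]
brown [572 339   4   6  23] [574. 342.] [0.7831 0.4818 0.0415]
mat 0.82 [272.9, 236.9, 227.5, 161.5] 20836
tab 0.97 [279.4, 268.7, 177.1, 45.6] 4484
(157, 169) [ 0.46029522 -0.24013574  0.0315    ]
(388, 160) [0.44551738 0.11361792 0.0315    ]
(386, 236) [0.57278978 0.12001408 0.0315    ]
[ 0.03219449 -0.9994816   0.45301914 -0.05569015]
```

View pics/w2.png

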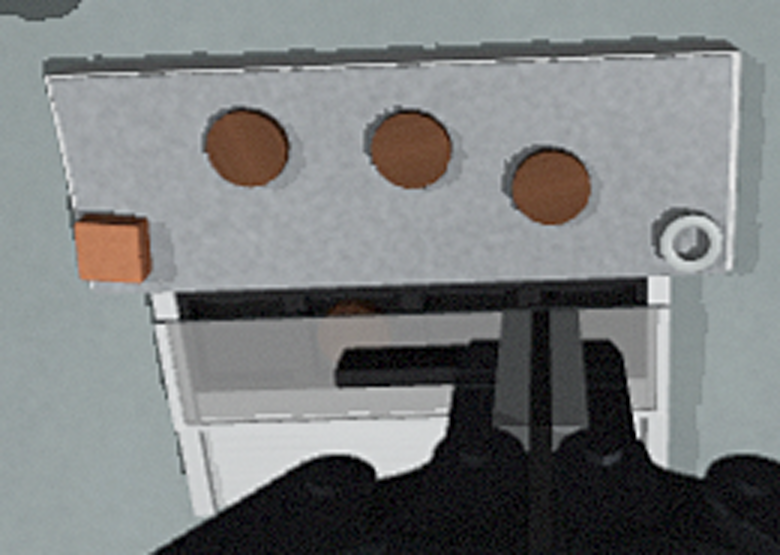

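send_rows([
  [[0,0,0.028],[0.12,-0.06,-0.16],0],
  [[0,0,0.028],[0.24,-0.12,-0.32],0],
  [[0,0,0.028],[0.36,-0.18,-0.48],0],
  [[0,0,0.028],[0.48,-0.24,-0.65],0],
  [[0,0,0.028],[0.6,-0.3,-0.82],0],
  [[0,0,0.028],[0.667,-0.33,-0.975],0],
  [[0,0,0.028],[0.667,-0.33,-0.975],0],
  [[0,0,0.028],[0.667,-0.33,-0.975],0],
])

```text
time_s: 4.08
tool_pos: [0.5734, -0.0578, 0.1444]
orientation: [3.141, -0.006, -3.097]
wrist_force: [0.1, -0.4, 0.7]
grip_width: -0.003
finger_force: 0.0
```

send_rows([
  [[0,0,0],[0,0,-0.17],0],
  [[0,0,0],[0,0,-0.33],0],
  [[0,0,0],[0,0,-0.5],0],
  [[0,0,0],[0,0,-0.5],0],
  [[0,0,0],[0,0,-0.5],0],
])

```text
time_s: 4.5
tool_pos: [0.5741, -0.0574, 0.048]
orientation: [3.141, -0.001, -3.096]
wrist_force: [0.6, 0.4, 0.0]
grip_width: 0.0
finger_force: 0.0
```

send_rows([
  [[0,0,0],[0.1,0.004,0],0],
  [[0,0,0],[0.16,0.006,0],0],
  [[0,0,0],[0.22,0.009,0],0],
  [[0,0,0],[0.28,0.011,0],0],
  [[0,0,0],[0.34,0.014,0],0],
  [[0,0,0],[0.38,0.015,0],0],
  [[0,0,0],[0.41,0.016,0],0],
  [[0,0,0],[0.43,0.017,0],0],
  [[0,0,0],[0.44,0.017,0],0],
  [[0,0,0],[0.44,0.017,0],0],
])

```text
time_s: 5.33
tool_pos: [0.6634, -0.0545, 0.0479]
orientation: [-3.141, 0.002, -3.097]
wrist_force: [0.0, 0.2, -0.6]
grip_width: -0.001
finger_force: 0.0
```

send_rows([
  [[0,0,0],[0.01,0,0],0],
  [[0,0,0],[0.02,0,0],0],
  [[0,0,0],[0.03,0,0],0],
  [[0,0,0],[0.03,0,0],0],
])

```text
time_s: 5.67
tool_pos: [0.6674, -0.0545, 0.0466]
orientation: [3.141, -0.003, -3.097]
wrist_force: [-6.0, -0.6, 2.5]
grip_width: -0.001
finger_force: 2.6
```

send_rows([
  [[0,0,0],[0.01,0,0],0],
  [[0,0,0],[0.015,0,0],0],
  [[0,0,0],[0.015,0,0],0],
  [[0,0,0],[0.015,0,0],0],
])

```text
time_s: 6.0
tool_pos: [0.6674, -0.0545, 0.0462]
orientation: [3.141, -0.009, -3.097]
wrist_force: [-13.5, -0.3, 9.5]
grip_width: 0.002
finger_force: 7.0
```

send_rows([
  [[0,0,0],[-0.1,0,0],0],
  [[0,0,0],[-0.15,0,0.2],0],
  [[0,0,0],[-0.3,0,0.35],20],
  [[0,0,0],[-0.45,0,0.5],25],
  [[0,0,0],[-0.6,0,0.65],28],
  [[0,0,0],[-0.75,0,0.8],28],
  [[0,0,0],[-0.9,0,0.95],28],
  [[0,0,0],[-1,0,1],28],
  [[0,0,0],[-1,0,1],28],
  [[0,0,0],[-1,0,1],28],
])

```text
time_s: 6.83
tool_pos: [0.472, -0.0546, 0.2482]
orientation: [-3.141, 0.003, -3.097]
wrist_force: [0.2, 0.8, -0.2]
grip_width: 0.28
finger_force: 0.0
```

```bash
python3 - <<'E'
from h import *
print(ctrl.read_state()['tool_pos'])
c=wrist();save(c,'w3.png');look(['seat_a','pellet_a_center','cover_tab'],c);brown(c)
E
```

```text
[ 0.47195744 -0.05460659  0.24822898]
seat_a 0.96 287 265 [ 0.6113 -0.0929  0.0225]
seat_a 0.82 334 268 [ 0.6135 -0.0269  0.0225]
seat_a 0.81 377 266 [0.607  0.0321 0.0225]
seat_a 0.73 236 267 [ 0.6171 -0.164   0.0225]
seat_a 0.73 44 262 [ 0.6218 -0.4326  0.0225]
pellet_a_center 0.72 250 190 [ 0.4989 -0.1387  0.0365]
pellet_a_center 0.19 315 195 [ 0.5018 -0.0578  0.0365]
cover_tab 0.62 309 329 [ 0.6852 -0.0589  0.0625]
brown [   0  119   49   92 2642] [ 19. 168.] [ 0.4821 -0.4096  0.0415]
brown [635 125   5  22  89] [637. 136.] [0.4129 0.3061 0.0415]
brown [230 174  35  33 874] [247. 190.] [ 0.4971 -0.1413  0.0415]
brown [300 178  33  32 848] [316. 193.] [ 0.4979 -0.0573  0.0415]
brown [358 197  33  30 805] [374. 211.] [0.5182 0.0151 0.0415]
brown [175 215  28  28 223] [193. 223.] [ 0.5444 -0.2114  0.0415]
brown [322 352  26  10 174] [333. 357.] [ 0.7533 -0.0216  0.0415]
brown [203 390  25  10 184] [215. 394.] [ 0.8386 -0.2041  0.0415]
```

View pics/w3.png

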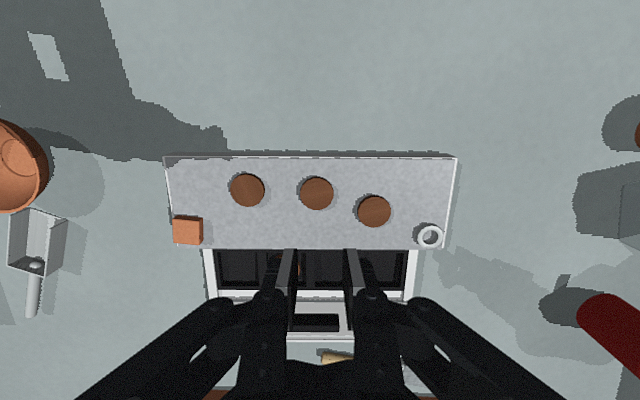

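send_rows([
  [[0,0,0.07],[0,0.1,-0.19],28],
  [[0,0,0.13],[-0.01,0.2,-0.38],28],
  [[0,0,0.13],[-0.012,0.288,-0.57],28],
  [[0,0,0.13],[-0.012,0.288,-0.76],28],
  [[0,0,0.13],[-0.012,0.288,-0.9],28],
  [[0,0,0.13],[-0.012,0.288,-0.975],28],
  [[0,0,0.13],[-0.012,0.288,-0.975],28],
  [[0,0,0.13],[-0.012,0.288,-0.975],28],
])

```text
time_s: 7.7
tool_pos: [0.4688, 0.0032, 0.0505]
orientation: [3.141, -0.003, -2.893]
wrist_force: [0.4, 0.4, 0.4]
grip_width: 0.279
finger_force: 0.0
```

send_rows([
  [[0,0,0],[0,0,-0.05],28],
  [[0,0,0],[0,0,-0.083],28],
  [[0,0,0],[0,0,-0.083],28],
])

```text
time_s: 7.95
tool_pos: [0.4693, 0.003, 0.035]
orientation: [-3.142, 0.0, -2.893]
wrist_force: [0.2, 0.8, 0.5]
grip_width: 0.282
finger_force: 0.0
```

send_rows([
  [[0,0,0],[0.05,0.013,-0.005],28],
  [[0,0,0],[0.08,0.02,-0.005],28],
  [[0,0,0],[0.11,0.028,-0.005],28],
  [[0,0,0],[0.14,0.036,-0.005],28],
  [[0,0,0],[0.17,0.043,-0.005],28],
  [[0,0,0],[0.2,0.051,-0.005],28],
  [[0,0,0],[0.23,0.059,-0.005],28],
  [[0,0,0],[0.26,0.066,-0.005],28],
  [[0,0,0],[0.29,0.074,-0.005],28],
  [[0,0,0],[0.32,0.082,-0.005],28],
  [[0,0,0],[0.34,0.087,-0.005],28],
  [[0,0,0],[0.34,0.087,-0.005],28],
])

```text
time_s: 8.95
tool_pos: [0.5385, 0.0207, 0.0345]
orientation: [-3.141, 0.001, -2.892]
wrist_force: [-0.1, -0.1, 0.0]
grip_width: 0.283
finger_force: 0.0
```

```bash
python3 - <<'E'
from h import *
print(ctrl.read_state()['tool_pos'])
c=wrist();look(['seat_a','pellet_a_center'],c);brown(c)
cv2.imwrite('pics/w4.png',cv2.cvtColor(cv2.resize(c['img'][100:400,120:520],None,fx=2,fy=2),cv2.COLOR_RGB2BGR))
E
```

```text
[0.53850212 0.02074613 0.03447157]
seat_a 0.85 317 348 [0.6068 0.037  0.0225]
brown [   0   78   28   80 1624] [ 11. 120.] [ 0.4985 -0.1277  0.0415]
brown [ 130  113   94   90 6545] [176. 157.] [ 0.497  -0.0563  0.0415]
brown [ 291  276   60   69 3044] [320. 313.] [0.5644 0.0284 0.0415]
brown [  67  287   77   63 3680] [105. 318.] [ 0.5965 -0.0855  0.0415]
```

View pics/w4.png

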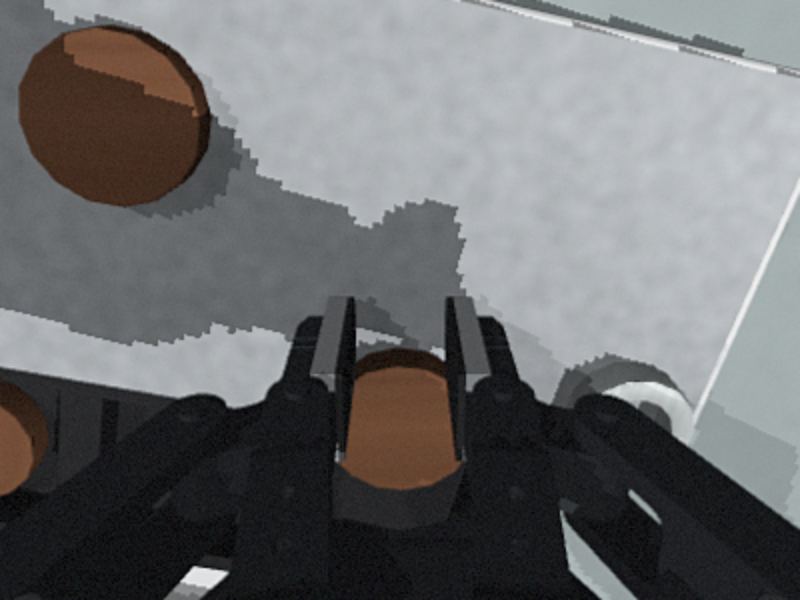

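send_rows([
  [[0,0,0],[0.03,0.008,0],28],
  [[0,0,0],[0.06,0.015,0],28],
  [[0,0,0],[0.09,0.023,0],28],
  [[0,0,0],[0.12,0.031,0],28],
  [[0,0,0],[0.15,0.038,0],28],
  [[0,0,0],[0.18,0.046,0],28],
  [[0,0,0],[0.21,0.053,0],28],
  [[0,0,0],[0.22,0.056,0],28],
  [[0,0,0],[0.22,0.056,0],28],
])

```text
time_s: 9.85
tool_pos: [0.582, 0.0319, 0.0344]
orientation: [-3.141, 0.001, -2.892]
wrist_force: [0.2, 1.2, -1.1]
grip_width: 0.284
finger_force: 0.0
```

```bash
python3 - <<'E'
from h import *
print(ctrl.read_state()['tool_pos'])
c=wrist();look(['seat_a'],c);brown(c,plane=.0275)
E
```

```text
[0.58200443 0.03190519 0.03437886]
seat_a 0.91 209 269 [ 0.6087 -0.0276  0.0225]
brown [ 106    0  109  105 9093] [160.  51.] [ 0.4981 -0.0627  0.0275]
brown [  45  218   85   72 4523] [ 86. 254.] [ 0.6119 -0.0944  0.0275]
brown [ 295  260   51   63 2688] [320. 292.] [0.6041 0.0385 0.0275]
```

send_rows([
  [[0,0,0],[0,0,0.15],28],
  [[0,0,0],[0,0,0.3],28],
  [[0,0,0],[-0.16,-0.12,0.4],28],
  [[0,0,0],[-0.32,-0.25,0.4],28],
  [[0,0,0],[-0.48,-0.37,0.4],28],
  [[0,0,0],[-0.6,-0.46,0.4],28],
  [[0,0,0.004],[-0.66,-0.509,0.4],28],
  [[0,0,0.004],[-0.66,-0.509,0.4],28],
  [[0,0,0.004],[-0.66,-0.509,0.4],28],
])

```text
time_s: 10.7
tool_pos: [0.449, -0.0705, 0.1147]
orientation: [-3.142, 0.0, -2.888]
wrist_force: [0.7, 0.4, -0.2]
grip_width: 0.282
finger_force: 0.0
```

```bash
python3 - <<'E'
from h import *
print(ctrl.read_state()['tool_pos'])
c=wrist();brown(c,plane=.0415);brown(c,plane=.0275)
b=capture('scene');s=capture('side')
a1=cv2.resize(c['img'][150:400,170:570],(800,500))[:300]
a2=cv2.resize(np.hstack([b['img'][180:270,250:390],s['img'][150:240,290:430]]),(800,257),interpolation=cv2.INTER_CUBIC)
cv2.imwrite('pics/w5.png',cv2.cvtColor(np.vstack([a1,a2]),cv2.COLOR_RGB2BGR))
E
```

```text
[ 0.44898327 -0.07048388  0.1146595 ]
brown [ 193  222   52   49 1960] [218. 246.] [ 0.496  -0.1415  0.0415]
brown [ 298  247   45   46 1717] [319. 270.] [ 0.4968 -0.0576  0.0415]
brown [ 95 260  49  48 839] [125. 276.] [ 0.5432 -0.2126  0.0415]
brown [ 193  222   52   49 1960] [218. 246.] [ 0.5044 -0.1448  0.0275]
brown [ 298  247   45   46 1717] [319. 270.] [ 0.5052 -0.0555  0.0275]
brown [ 95 260  49  48 839] [125. 276.] [ 0.5546 -0.2205  0.0275]
```

View pics/w5.png

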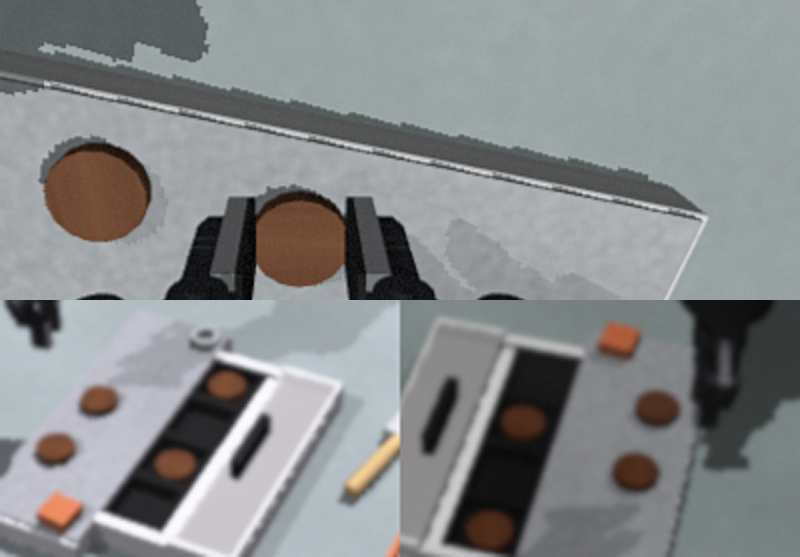

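send_rows([
  [[0,0,0],[0,0,-0.18],28],
  [[0,0,0],[0,0,-0.34],28],
  [[0,0,0],[0,0,-0.4],28],
  [[0,0,0],[0,0,-0.4],28],
  [[0,0,0],[0.05,0.013,-0.4],28],
  [[0,0,0],[0.09,0.024,-0.4],28],
  [[0,0,0],[0.12,0.032,-0.4],28],
  [[0,0,0],[0.15,0.04,-0.4],28],
  [[0,0,0],[0.18,0.048,-0.4],28],
  [[0,0,0],[0.21,0.056,-0.4],28],
  [[0,0,0],[0.24,0.064,-0.4],28],
  [[0,0,0],[0.27,0.072,-0.4],28],
])

```text
time_s: 11.85
tool_pos: [0.5039, -0.0555, 0.0346]
orientation: [-3.141, 0.0, -2.886]
wrist_force: [-0.7, -0.2, 0.4]
grip_width: 0.281
finger_force: 0.1
```

send_rows([
  [[0,0,0],[0.03,0.008,0],28],
  [[0,0,0],[0.06,0.016,0],28],
  [[0,0,0],[0.09,0.024,0],28],
  [[0,0,0],[0.12,0.032,0],28],
  [[0,0,0],[0.15,0.04,0],28],
  [[0,0,0],[0.18,0.048,0],28],
  [[0,0,0],[0.2,0.053,0],28],
  [[0,0,0],[0.2,0.053,0],28],
])

```text
time_s: 12.52
tool_pos: [0.5445, -0.0449, 0.0345]
orientation: [-3.141, 0.001, -2.886]
wrist_force: [0.4, -0.3, 0.4]
grip_width: 0.278
finger_force: 0.0
```

```bash
python3 - <<'E'
from h import *
print(ctrl.read_state()['tool_pos'])
c=wrist();look(['seat_a'],c);brown(c)
E
```

```text
[ 0.54448774 -0.04489833  0.03447338]
seat_a 0.86 105 308 [ 0.6157 -0.1628  0.0225]
seat_a 0.55 320 344 [ 0.6089 -0.0272  0.0225]
brown [  86   86  101   93 7166] [135. 131.] [ 0.4965 -0.141   0.0415]
brown [   0  178   17   68 1054] [  8. 211.] [ 0.5503 -0.1981  0.0415]
brown [ 291  282   60   63 2978] [320. 314.] [ 0.5708 -0.0371  0.0415]
brown [182 301  21  17 111] [192. 308.] [ 0.5848 -0.1056  0.0415]
brown [400 358  27  32 394] [411. 378.] [0.602  0.0273 0.0415]
```

send_rows([
  [[0,0,0],[0.03,0.008,0],28],
  [[0,0,0],[0.06,0.016,0],28],
  [[0,0,0],[0.09,0.024,0],28],
  [[0,0,0],[0.12,0.032,0],28],
  [[0,0,0],[0.15,0.04,0],28],
  [[0,0,0],[0.18,0.048,0],28],
  [[0,0,0],[0.2,0.053,0],28],
  [[0,0,0],[0.2,0.053,0],28],
])

```text
time_s: 13.28
tool_pos: [0.5845, -0.0343, 0.0345]
orientation: [-3.141, 0.001, -2.886]
wrist_force: [-0.5, -0.0, -0.4]
grip_width: 0.279
finger_force: 0.0
```

send_rows([
  [[0,0,0],[0,0,0.15],28],
  [[0,0,0],[0,0,0.3],28],
  [[0,0,-0.06],[-0.16,-0.12,0.4],28],
  [[0,0,-0.12],[-0.32,-0.24,0.4],28],
  [[0,0,-0.18],[-0.48,-0.36,0.4],28],
  [[0,0,-0.24],[-0.6,-0.45,0.4],28],
  [[0,0,-0.269],[-0.68,-0.491,0.4],28],
  [[0,0,-0.269],[-0.68,-0.491,0.4],28],
  [[0,0,-0.269],[-0.68,-0.491,0.4],28],
])

```text
time_s: 14.03
tool_pos: [0.4468, -0.1331, 0.1146]
orientation: [3.142, 0.0, 2.973]
wrist_force: [-0.5, -0.4, 0.3]
grip_width: 0.283
finger_force: 0.0
```

```bash
python3 - <<'E'
from h import *
print(ctrl.read_state()['tool_pos'])
c=wrist();brown(c,plane=.0415)
b=capture('scene');s=capture('side')
a2=cv2.resize(np.hstack([b['img'][180:270,250:390],s['img'][150:240,290:430]]),(800,257),interpolation=cv2.INTER_CUBIC)
cv2.imwrite('pics/w6.png',cv2.cvtColor(a2,cv2.COLOR_RGB2BGR))
E
```

```text
[ 0.44683458 -0.13309978  0.11460602]
brown [   0  247   51   86 1974] [ 28. 282.] [ 0.4662 -0.3832  0.0415]
brown [ 298  250   45   44 1678] [320. 271.] [ 0.4966 -0.1411  0.0415]
brown [   0  293   35   69 1858] [ 15. 327.] [ 0.5067 -0.417   0.0415]
brown [ 498  315   50   37 1364] [523. 333.] [0.589  0.0273 0.0415]
```

View pics/w6.png

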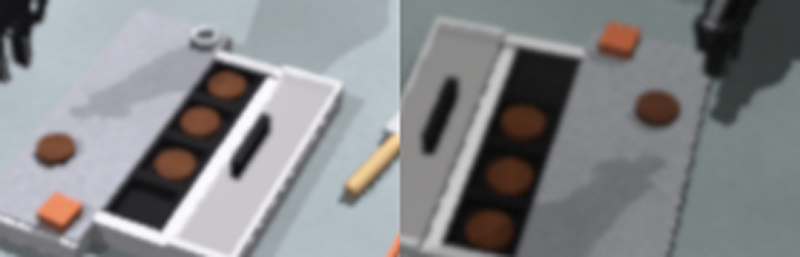

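send_rows([
  [[0,0,0],[0,0,-0.18],28],
  [[0,0,0],[0,0,-0.34],28],
  [[0,0,0],[0,0,-0.4],28],
  [[0,0,0],[0,0,-0.4],28],
  [[0,0,0],[0.05,-0.008,-0.4],28],
  [[0,0,0],[0.09,-0.015,-0.4],28],
  [[0,0,0],[0.12,-0.02,-0.4],28],
  [[0,0,0],[0.15,-0.025,-0.4],28],
  [[0,0,0],[0.18,-0.03,-0.4],28],
  [[0,0,0],[0.21,-0.035,-0.4],28],
  [[0,0,0],[0.24,-0.04,-0.4],28],
  [[0,0,0],[0.27,-0.045,-0.4],28],
])

```text
time_s: 15.18
tool_pos: [0.502, -0.1418, 0.0346]
orientation: [-3.142, 0.0, 2.974]
wrist_force: [-0.9, -0.4, 0.4]
grip_width: 0.282
finger_force: 0.1
```

send_rows([
  [[0,0,0],[0.03,-0.005,0],28],
  [[0,0,0],[0.06,-0.01,0],28],
  [[0,0,0],[0.09,-0.015,0],28],
  [[0,0,0],[0.12,-0.02,0],28],
  [[0,0,0],[0.15,-0.025,0],28],
  [[0,0,0],[0.18,-0.03,0],28],
  [[0,0,0],[0.21,-0.035,0],28],
  [[0,0,0],[0.22,-0.037,0],28],
  [[0,0,0],[0.22,-0.037,0],28],
])

```text
time_s: 15.93
tool_pos: [0.546, -0.1492, 0.0344]
orientation: [-3.141, 0.001, 2.974]
wrist_force: [-0.4, 0.6, -0.1]
grip_width: 0.277
finger_force: 0.0
```

```bash
python3 - <<'E'
from h import *
print(ctrl.read_state()['tool_pos'])
c=wrist();look(['seat_a'],c);brown(c)
E
```

```text
[ 0.54601813 -0.1492317   0.03440206]
seat_a 0.85 318 349 [ 0.6157 -0.1613  0.0225]
brown [ 151  266   79   64 3049] [187. 291.] [ 0.5465 -0.2203  0.0415]
brown [ 605  270   35   57 1600] [624. 297.] [0.5891 0.0094 0.0415]
brown [ 290  284   62   62 2955] [320. 315.] [ 0.5734 -0.1533  0.0415]
brown [ 500  285   70   59 3074] [535. 315.] [ 0.5929 -0.0372  0.0415]
```

send_rows([
  [[0,0,0],[0.03,-0.005,0],28],
  [[0,0,0],[0.06,-0.01,0],28],
  [[0,0,0],[0.09,-0.015,0],28],
  [[0,0,0],[0.12,-0.02,0],28],
  [[0,0,0],[0.15,-0.025,0],28],
  [[0,0,0],[0.18,-0.03,0],28],
  [[0,0,0],[0.21,-0.035,0],28],
  [[0,0,0],[0.22,-0.038,0],28],
  [[0,0,0],[0.22,-0.038,0],28],
])

```text
time_s: 16.78
tool_pos: [0.59, -0.1569, 0.0344]
orientation: [-3.142, 0.001, 2.974]
wrist_force: [0.1, -0.1, 0.1]
grip_width: 0.281
finger_force: 0.0
```

send_rows([
  [[0,0,0],[0,0,0.15],28],
  [[0,0,0],[0,0,0.3],28],
  [[0,0,0.05],[0,0.05,0.5],10],
  [[0,0,0.1],[0.12,0.15,0.5],0],
  [[0,0,0.1315],[0.26,0.25,0.5],0],
  [[0,0,0.1315],[0.4,0.35,0.5],0],
  [[0,0,0.1315],[0.52,0.45,0.5],0],
  [[0,0,0.1315],[0.66,0.5,0.5],0],
  [[0,0,0.1315],[0.66,0.5,0.5],0],
  [[0,0,0.1315],[0.66,0.5,0.5],0],
])

```text
time_s: 17.62
tool_pos: [0.7217, -0.0558, 0.1339]
orientation: [-3.142, -0.0, -3.101]
wrist_force: [-1.5, -1.0, -0.9]
grip_width: 0.0
finger_force: 0.0
```

```bash
python3 - <<'E'
from h import *
print(ctrl.read_state()['tool_pos'])
c=wrist();look(['cover_tab'],c);brown(c,plane=.0275)
cv2.imwrite('pics/w7.png',cv2.cvtColor(c['img'],cv2.COLOR_RGB2BGR))
E
```

```text
[ 0.72169238 -0.05581554  0.13386264]
cover_tab 0.94 314 168 [ 0.6855 -0.0602  0.0625]
cover_tab 0.48 191 57 [ 0.6156 -0.1425  0.0625]
brown [ 159   28   60   61 2796] [188.  58.] [ 0.6126 -0.1585  0.0275]
brown [ 336   28   55   60 2652] [363.  57.] [ 0.607  -0.0273  0.0275]
brown [ 420   29   59   60 2757] [449.  58.] [0.605  0.0376 0.0275]
brown [ 244   35   55   61 2601] [271.  65.] [ 0.615  -0.0964  0.0275]
brown [335 250  95  27 752] [382. 262.] [0.7806 0.0057 0.0275]
brown [    0   317   199    83 10442] [ 80. 355.] [ 0.9048 -0.3029  0.0275]
brown [313 330  15  35 393] [320. 349.] [ 0.8865 -0.0486  0.0275]
brown [ 455  330  185   70 8632] [569. 361.] [0.8928 0.219  0.0275]
brown [218 342  20  16 103] [227. 349.] [ 0.8914 -0.1458  0.0275]
brown [403 342  20  17 106] [412. 350.] [0.8839 0.0492 0.0275]
```

View pics/w7.png

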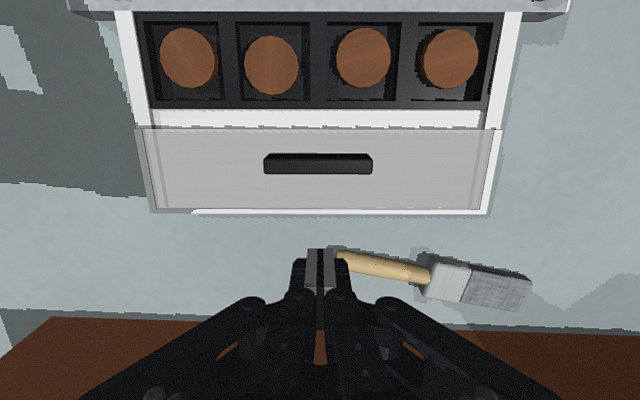

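send_rows([
  [[0,0,0],[0,0,-0.18],0],
  [[0,0,0],[0,0,-0.34],0],
  [[0,0,0],[0,0,-0.43],0],
  [[0,0,0],[0,0,-0.43],0],
  [[0,0,0],[-0.06,0,-0.43],0],
  [[0,0,0],[-0.11,-0.003,-0.43],0],
  [[0,0,0],[-0.16,-0.005,-0.43],0],
  [[0,0,0],[-0.21,-0.007,-0.43],0],
  [[0,0,0],[-0.26,-0.009,-0.43],0],
  [[0,0,0],[-0.31,-0.011,-0.43],0],
  [[0,0,0],[-0.36,-0.013,-0.43],0],
  [[0,0,0],[-0.4,-0.015,-0.43],0],
])

```text
time_s: 18.72
tool_pos: [0.6405, -0.0599, 0.0491]
orientation: [-3.141, 0.001, -3.103]
wrist_force: [3.4, -1.0, 1.2]
grip_width: 0.001
finger_force: 1.2
```

send_rows([
  [[0,0,0],[-0.03,-0.001,0],0],
  [[0,0,0],[-0.06,-0.003,0],0],
  [[0,0,0],[-0.08,-0.003,0],0],
  [[0,0,0],[-0.09,-0.003,0],0],
  [[0,0,0],[-0.1,-0.003,0],0],
  [[0,0,0],[-0.11,-0.003,0],0],
  [[0,0,0],[-0.11,-0.003,0],0],
])

```text
time_s: 19.3
tool_pos: [0.6215, -0.0604, 0.0485]
orientation: [-3.141, 0.005, -3.102]
wrist_force: [8.5, -0.3, -5.2]
grip_width: 0.001
finger_force: 4.1
```

send_rows([
  [[0,0,0],[-0.01,0,0],0],
  [[0,0,0],[-0.015,0,0],0],
  [[0,0,0],[-0.015,0,0],0],
  [[0,0,0],[-0.015,0,0],0],
])

```text
time_s: 19.63
tool_pos: [0.6215, -0.0604, 0.0488]
orientation: [-3.141, 0.01, -3.102]
wrist_force: [15.8, 0.8, -11.2]
grip_width: 0.002
finger_force: 8.1
```

send_rows([
  [[0,0,0],[0.06,0,0],0],
  [[0,0,0],[0.1,0,0],0],
  [[0,0,0],[0.1,0,0.2],0],
  [[0,0,0],[0.1,0,0.4],0],
  [[0,0,0],[0.1,0,0.6],0],
  [[0,0,0],[0.1,0,0.8],0],
  [[0,0,0],[0,0,0.95],0],
  [[0,0,0],[0,0,0.95],0],
])

```text
time_s: 20.3
tool_pos: [0.6171, -0.0605, 0.2449]
orientation: [-3.14, 0.007, -3.102]
wrist_force: [2.2, -0.6, -0.6]
grip_width: 0.003
finger_force: 0.0
```

```bash
python3 - <<'E'
from h import *
print(ctrl.read_state()['tool_pos'])
c=wrist();look(['cover_tab'],c);brown(c,plane=.0275)
b=capture('scene');s=capture('side')
a2=cv2.resize(np.hstack([b['img'][160:280,230:410],s['img'][130:250,260:440]]),(800,267),interpolation=cv2.INTER_CUBIC)
a1=cv2.resize(c['img'][:200,80:560],(800,333))
cv2.imwrite('pics/w8.png',cv2.cvtColor(np.vstack([a1,a2]),cv2.COLOR_RGB2BGR))
E
```

```text
[ 0.61713002 -0.06048932  0.24490651]
cover_tab 0.86 317 164 [ 0.6024 -0.0637  0.0625]
cover_tab 0.2 316 159 [ 0.5975 -0.0643  0.0625]
brown [  0   2  18  74 943] [ 7. 40.] [ 0.4889 -0.3992  0.0275]
brown [ 160   94   37   35 1128] [178. 111.] [ 0.5548 -0.2253  0.0275]
brown [351 282  44  14 379] [370. 289.] [0.7857 0.0177 0.0275]
brown [  85  321  112   67 2859] [134. 347.] [ 0.9048 -0.3325  0.0275]
brown [313 330  14  35 384] [320. 349.] [ 0.8967 -0.0494  0.0275]
brown [ 459  332  168   68 5583] [550. 362.] [0.9094 0.3097 0.0275]
brown [218 342  20  16  98] [227. 349.] [ 0.9039 -0.1908  0.0275]
brown [403 342  19  16  97] [412. 349.] [0.8924 0.0919 0.0275]
```

View pics/w8.png

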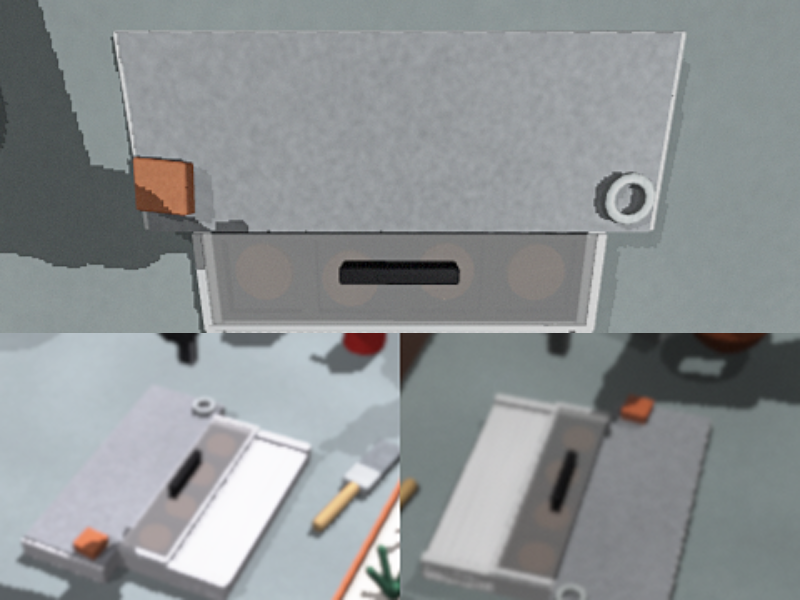

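The cover is fully shut over four filled cells. The block and ring haven't moved, and the arm is clear of everything.

```bash
python3 -c "
from cell import ctrl
print(ctrl.job_done())"
```

```text
the job is handed in; nothing more can be done
None
```

I handed the job in at about 20 s of the 69 s allowed: the cover was opened to its stop, each of the three loose pellets was slid into its own empty cell, and the cover was pushed fully shut over the four filled cells, with nothing else on the shelf touched.

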